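Lock a bike charger into its service fixture

ROBOT

A 7-joint arm with a two-finger parallel gripper is mounted at the origin on the work surface. World frame = base frame: x ahead of the robot, y to its left, z up, the work surface at z = 0. Lengths are in m, angles in rad, forces in N, time in s.
With the tool pointing down it reaches from about 0.4 to 0.875 m from the base axis. Payload 19.3 kg.
Tool frame: the origin (TCP) lies at the very end of the fingers, on their centre line; the grasp point (between the pads) lies 19 mm behind it; y points along the fingers, z is the direction in which the jaws open and shut, and the axes are right-handed (so a half turn about y gives the same grasp; the last joint's range is limited). The gripper opens to 85 mm and grips with 20 to 120 N. Pads are 22 mm wide; open, the fingers measure 114 mm over their backs; the gripper's body (76 mm by 85 mm) begins 54 mm behind the grasp point. The pads swing forward as they close: fully open they stand 13 mm farther back than shut.
Start: joints at [-1.412, 0.521, -0.036, 1.599, 0.021, 1.021, -0.113], TCP at [0.142, 0.609, 0.231] pointing down, gripper open.
Joint ranges: [-2.91, 2.91], [-0.3, 2.13], [-1.5, 1.42], [0.17, 2.43], [-1.26, 4.41], [0.16, 1.93], [-2.52, 2.52]. Speed limits (rad/s): [1.89, 1.89, 2.39, 2.39, 3.01, 3.01, 3.01].

INTERFACE

Orientations are given as a rotation vector (axis times angle).
In Python, from cell import * gives the robot as it stands.
- The arm moves only by the tool move_arm, never from a script. Its argument "commands" is one flat list of numbers, 7 for each row, row after row: the finger opening in mm, from 0 to 85.4, then the shift along the tool's x, y, z in mm, then the turn, a rotation vector about the tool's x, y, z in degrees. A call has 1 to 20 rows; each row is the pose to reach, as a shift and turn from the pose commanded when the call began, along the tool's axes at that moment; what a row does not reach only later rows make up. A row lasts 1/10 s, in which the tool goes at most 50 mm and 8.59 degrees, less where a joint would pass 70% of its speed; a pose out of reach is approached as far as the arm can. A call with a gripper value outside its range is refused whole. The fingers move at their own pace and stop on an object; "force" is the grip in N (left out, the last holds). Time passes only in rows, so rows that repeat a pose let the fingers close. It gives the time, the measured TCP pose, the force and the opening at its end, in the units of the state.
- get_obs(): the state, without advancing time (a new reading comes with each control period).
- capture(name): name is "scene" or "top"; returns a dict with "color" (384x512x3 uint8, red, green, blue), "range_z" (384x512 float32, m along the optical axis (not along the pixel's ray), 0 where there is no reading), "mtx" (3x3 intrinsics, pixels), "k1" (the pictures are not rectified: a ray, as slopes to the right and down, at radius r is drawn at 1 + k1 r^2 times it, then the intrinsics apply), "R" (3x3) and "t" (3): a world point X has camera coordinates R X + t. Camera axes: x right, y down, z forward; pixel columns grow to the right and rows downward; lengths in m; the calibration is good to about 2 mm. A picture is of the moment at which its call begins.
- job_done(): hands the job in, once; it reports no verdict.
The state is a dict: "time": time; "q": joint angles; "qvel": joint speeds; "joint_efforts": joint torques, N m; "position": TCP position; "eef_rot": TCP orientation; "ft_force": force on the tool from outside, world axes, zero at the start; "torque": the same for the moment, N m; "opening": finger opening in m.
Only numpy, scipy, OpenCV 4.12 (cv2) and the standard library are available. Lean on these libraries where they do the work, as an engineer would, in place of code of your own. Each camera call takes 0.05 s, during which the arm holds its last target.

TASK

Get the black e-bike charger ready for service: with the fingertips, push it along its nest until it sits fully home against the end stop, and then push the clamp's lever round past its dead point until it snaps into lock and the rubber pad holds the charger. Only push: do not pick the charger up. Leave the spray can, the jar and the screwdriver where they are.

Things in the scene. Friction and masses are not known exactly. Their poses are not given: they have to be found in the camera images.
- fixture: Service fixture fixed to the bench: an aluminium plate 240 x 290 x 12 mm (x, y, z; it spans y -125 to +165 mm) with a nest for the charger and a clamp. Origin on the bench under the plate, z up. The nest runs along x, its centre line at y = -60 mm, 68 mm wide between guide rails 25 mm high that start at x = -60 mm; it is open towards -x. It ends at a stop, 25 mm high, whose face is at x = +90 mm. The clamp, with its lever, stands on the +y side of the nest
- charger: Black plastic charger brick, 110 x 64 x 36 mm (x, y, z), about 0.32 kg, lying loose on the plate in the nest (its long side along the nest), 30 to 60 mm short of the stop. Origin at the centre of its underside; its axes are about those of the fixture. It slides towards fixture +x under 2 to 8 N and is home when its origin is at x = +35 mm in the fixture frame
- pad: Round rubber pad, 18 mm across, on the clamp's steel plunger; it moves along fixture -y about 12 mm, through a gap in the guide rail, and presses the charger's long side with about 8 N when the lever is locked. Origin at its centre line, on its face towards the charger
- lever (a joint): Angle of the clamp's lever in rad, about an upright axis, growing counter-clockwise seen from above. At 0 (open) the lever points to fixture +y, at 1.568 (locked, against its inner stop) to fixture -x. Starts open. A spring opposes the lever up to the dead point at 1.27, with at most about 6 N at the grip; let go before that it swings back open; past it, it snaps by itself to 1.568 and stays
- lever_grip (a point): Point on the axis of the lever's grip, 95 mm from the pivot and 50 mm above the bench. The grip is a level black rubber-covered bar 18 mm thick and 70 mm long (55 to 125 mm from the pivot), with 29 mm of free height between it and the plate; the lever sweeps level over the plate
- lever_pivot (a point): The lever's pivot, 50 mm above the bench; at x = +30, y = +45 mm in the fixture frame
- spray_can: Aluminium spray can, 52 mm across, 130 mm high, standing loose on the bench beyond the fixture (its +x side); origin at the centre of its underside. Leave alone
- grease_jar: White jar with black lid, 56 mm across, 60 mm high, standing loose on the bench beyond the fixture (its +x side); origin at the centre of its underside. Leave alone
- screwdriver: Screwdriver with blue handle, 190 mm long, lying loose on the bench on the -y side of the fixture; leave alone
Not all that is in view belongs to the job. What is shaped like the charger but green, orange or pink is not meant.

How it is judged:
By the outcome, as a careful person would: the job done as asked, in the order asked, and still so for the second after the job is handed in, with the robot touching nothing.
It also fails if it takes over 48 s, if anything falls off the work surface, if the arm or the gripper's body presses on something with over 40 N, if the wrist force passes 120 N, or if a joint passes its speed limit or range.

## Working session

There is one attempt and no reset: what is moved stays moved. The work goes in short steps, Python scripts to look and compute and a tool call to move; the robot and the scene stay as the last step left them, time stands still between calls to the robot, and variables do not carry over. Pictures are saved under pics/ and viewed, and the job is handed in when it is done.

Besides the shell and the picture viewer there is one more tool, called after "Emit:" by a JSON object that holds its "op" and its "data", one argument or row to a line. move_arm: Moves the arm, as the interface text tells. Its arguments: {"type":"object","properties":{"commands":{"type":"array"},"force":{"type":"number"}},"required":["commands"]}

```bash
mkdir -p pics; ls; python3 - <<'E'
from cell import *
import cv2,numpy as np,pickle
d={}
for n in("scene","top"):
    c=capture(n);d[n]=c
    cv2.imwrite(f"pics/{n}0.png",cv2.resize(c["color"][:,:,::-1],(800,600),interpolation=cv2.INTER_CUBIC))
    print(n,c["mtx"].tolist(),c["k1"],c["R"].round(4).tolist(),c["t"].round(4).tolist())
pickle.dump(d,open("c0.pkl","wb"))
o=get_obs();print(o)
E
```

```text
pics
scene [[456.9072099731381, 0.0, 263.98504411599447], [0.0, 456.9072099731381, 184.5377073850051], [0.0, 0.0, 1.0]] -0.14411559562887608 [[-0.5023, 0.8645, -0.0187], [0.6264, 0.3489, -0.697], [-0.5961, -0.3618, -0.7168]] [0.2811, -0.32, 1.2555]
top [[366.8361634924318, 0.0, 251.5122126748456], [0.0, 366.8361634924318, 186.02708505736283], [0.0, 0.0, 1.0]] -0.11844313394192102 [[0.0151, -0.9998, 0.0122], [-0.9893, -0.0167, -0.1446], [0.1448, -0.0099, -0.9894]] [-0.0235, 0.6103, 0.6724]
{'time': 0.1, 'q': array([-1.41219574,  0.52192993, -0.03629172,  1.59992535,  0.02119604,
        1.02110643, -0.11280971]), 'qvel': array([ 0.0001699 , -0.00249779, -0.00155638, -0.00215303, -0.0015884 ,
        0.00036677, -0.00210897]), 'joint_efforts': array([ 5.15691048e-03, -9.28478980e+01,  1.98517397e+00, -3.70523393e+01,
        1.82515680e-02,  5.31985730e-03,  2.01595907e-05]), 'position': array([0.14174168, 0.60841793, 0.23080813]), 'eef_rot': array([-1.56430316,  0.17971886, -0.17967215]), 'ft_force': array([ 1.30481747,  0.17296702, -0.83429129]), 'torque': array([ 0.04868937, -0.02445618, -0.0125255 ]), 'opening': 0.08537094770172658}
```

View pics/scene0.png

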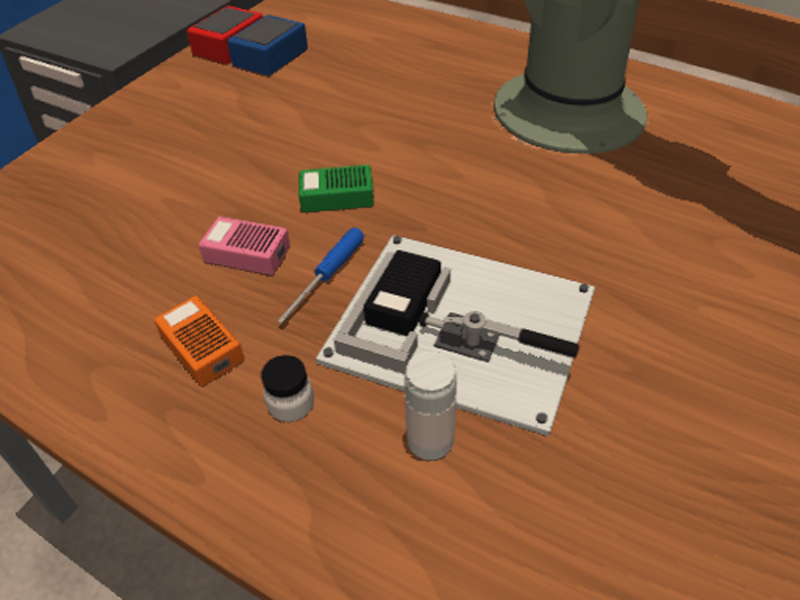

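View pics/top0.png

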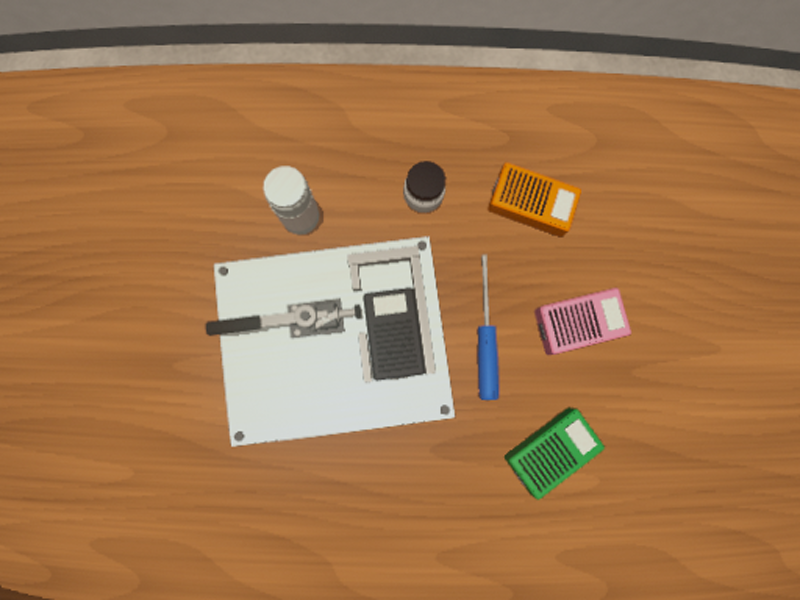

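The black charger is at top (395,333). The look-alikes are green (555,453), pink (583,320) and orange (535,198). The lever grip is at (233,326), the can at (290,200) and the jar at (425,187). Next I'll measure the plate and charger and take a close crop.

```bash
cat > h.py <<'E'
import numpy as np,cv2,pickle
def rays(c,uv):
    k=c["k1"];K=c["mtx"]
    d=np.array([k,0,0,0],float)
    p=cv2.undistortPoints(np.asarray(uv,float).reshape(-1,1,2),K,d).reshape(-1,2)
    return np.c_[p,np.ones(len(p))]
def onz(c,uv,z):
    r=rays(c,uv)@c["R"]; o=-c["R"].T@c["t"]
    return o+r*((z-o[2])/r[:,2])[:,None]
def cloud(c):
    h,w=c["range_z"].shape
    v,u=np.mgrid[:h,:w]
    r=rays(c,np.c_[u.ravel(),v.ravel()])
    P=(r*c["range_z"].reshape(-1,1)-c["t"])@c["R"]
    P[c["range_z"].ravel()==0]=np.nan
    return P.reshape(h,w,3)
def proj(c,X):
    return cv2.projectPoints(np.asarray(X,float),cv2.Rodrigues(c["R"])[0],c["t"],c["mtx"],np.array([c["k1"],0,0,0.]))[0].reshape(-1,2)
E
python3 - <<'E'
from h import *
d=pickle.load(open("c0.pkl","rb"))
for n in d:
    c=d[n];P=cloud(c);hsv=cv2.cvtColor(c["color"],cv2.COLOR_RGB2HSV)
    # plate surface: low sat, height 6..18 mm, filled
    m=((P[...,2]>.006)&(P[...,2]<.075)&(hsv[...,1]<70)).astype(np.uint8)
    m=cv2.morphologyEx(m,cv2.MORPH_CLOSE,np.ones((5,5)))
    k,l,s,ce=cv2.connectedComponentsWithStats(m);i=1+np.argmax(s[1:,4]);print(n,s[i])
    m2=((l==i)&(P[...,2]<.017))
    Q=P[m2];print("plate z",np.nanmedian(Q[:,2]))
    ys,xs=np.nonzero(l==i)
    W=onz(c,np.c_[xs,ys],.012)[:,:2]
    (cx,cy),sz,a=cv2.minAreaRect((W*1000).astype(np.float32));print("rect",cx,cy,sz,a)
    m3=np.where((P[...,2]>.042)&(P[...,2]<.055)&(hsv[...,2]<90),1,0)
    k,l,s,ce=cv2.connectedComponentsWithStats(m3.astype(np.uint8))
    for j in range(1,k):
        if s[j,4]>60:
            Q=P[l==j]*1000;r=cv2.minAreaRect(Q[:,:2].astype(np.float32));print(s[j],ce[j].round(),Q.mean(0).round(1),r)
c=d["top"];im=cv2.resize(c["color"][140:300,120:310,::-1],(760,640),interpolation=cv2.INTER_CUBIC)
cv2.imwrite("pics/crop.png",im[:600])
E
```

```text
scene [  203   151   177   127 12998]
plate z 0.011901939494906939
rect 554.3292236328125 67.47737884521484 (245.05064392089844, 290.5651550292969) 8.467859268188477
[145  16  50  21 205] [170.  29.] [ 133.  -575.2   48.5] ((126.13304901123047, -576.6422729492188), (89.51695251464844, 156.0437774658203), 45.82973098754883)
[335  54  63  21 267] [365.  68.] [66.2 18.8 48.3] ((48.55165100097656, 14.79730224609375), (76.7527084350586, 168.1737823486328), 19.024002075195312)
[ 233  160   49   46 1116] [259. 181.] [558.2 -11.8  47.8] ((559.135498046875, -13.263336181640625), (111.16539764404297, 61.38199996948242), 8.241063117980957)
[331 215  38  14 131] [350. 222.] [571.7 185.1  51.8] ((571.048828125, 184.30470275878906), (6.460603713989258, 68.400146484375), 7.3181328773498535)
[169 241  28  14  97] [184. 250.] [765.4 -37.1  50.1] ((763.3142700195312, -40.141319274902344), (20.58914566040039, 48.07074737548828), 49.95906066894531)
top [  132   152   159   134 16734]
plate z 0.011403970006146902
rect 549.2369384765625 73.38174438476562 (238.893310546875, 305.3699645996094) 8.37816047668457
[ 233  185   39   58 1523] [252. 217.] [550.  -16.   47.4] ((557.5178833007812, -14.760986328125), (107.62181854248047, 63.71516799926758), 8.645709991455078)
```

View pics/crop.png

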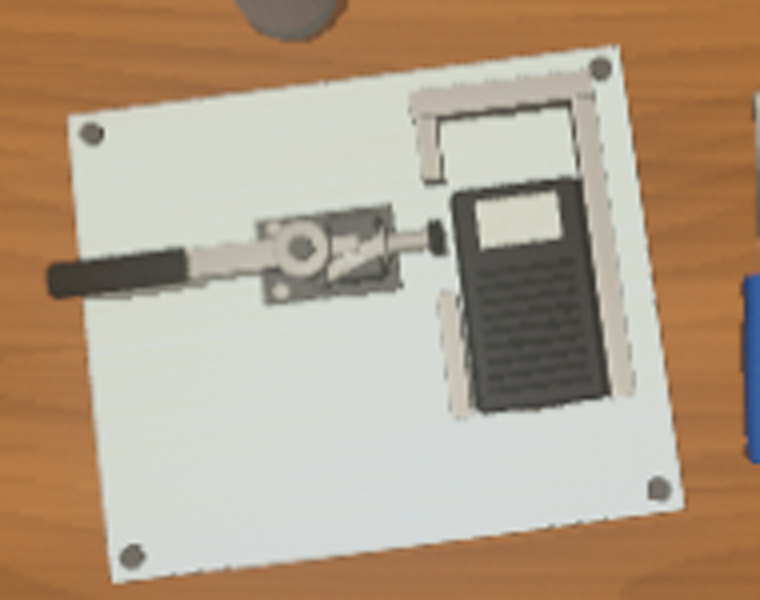

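The crop confirms the black charger, with pale label, in the nest, about 40 mm short of the stop. Next I'll fit the fixture pose from the plate corners in both views.

```bash
python3 - <<'E'
from h import *
from scipy.optimize import least_squares
d=pickle.load(open("c0.pkl","rb"))
F=np.array([[120,165],[120,-125],[-120,-125],[-120,165]])/1000
def R2(a): return np.array([[np.cos(a),-np.sin(a)],[np.sin(a),np.cos(a)]])
uv={"top":(np.array([[68,115],[618,45],[685,507],[112,580]])-1.5)/4+[120,140],
 "scene":np.array([[548,430],[318,359],[396,236],[593,288]])*.64-.2}
fit=lambda W:least_squares(lambda p:(F@R2(p[2]).T+p[:2]-W).ravel(),[.55,.05,.15])
for n in uv:
    c=d[n];W=onz(c,uv[n],.012)[:,:2]
    r=fit(W);print(n,r.x.round(4),np.degrees(r.x[2]),(r.fun.reshape(-1,2)*1000).round(1).tolist())
    P=cloud(c);v=P[...,2]
    hsv=cv2.cvtColor(c["color"],cv2.COLOR_RGB2HSV)
    p=r.x
    L=(P[...,:2]-p[:2])@R2(p[2])*1000
    # charger top
    m=(abs(v-.048)<.004)&(L[...,0]>-110)&(L[...,0]<88)&(L[...,1]<-20)&(L[...,1]>-110)
    print("charger extents fix",np.percentile(L[m],[1,50,99],axis=0).round(1).tolist(), "z",np.median(v[m]))
    m=(v>.04)&(L[...,0]>-20)&(L[...,0]<80)&(L[...,1]>100)&(L[...,1]<185)&(v<.07)
    print("grip",m.sum(),np.percentile(L[m],[2,50,98],axis=0).round(1).tolist(),v[m].max())
E
```

```text
top [0.5544 0.0452 0.1459] 8.35678583128357 [[0.8, 1.0], [1.3, -1.0], [-0.7, -0.7], [-1.3, 0.8]]
charger extents fix [[-58.0, -90.4], [-6.4, -59.6], [47.0, -28.9]] z 0.04747157681725658
grip 329 [[21.2, 101.2], [29.1, 133.8], [38.6, 166.7]] 0.060511179023399086
scene [0.5553 0.0481 0.1414] 8.100397702033371 [[2.5, 3.9], [1.3, -3.0], [-0.5, -4.4], [-3.3, 3.5]]
charger extents fix [[-58.0, -93.0], [-0.1, -60.8], [49.2, -31.4]] z 0.0480903844075561
grip 379 [[23.1, 101.9], [33.2, 135.1], [37.3, 167.2]] 0.06104152650344958
```

```bash
cat >> h.py <<'E'
from scipy.spatial.transform import Rotation as Ro
FX=np.array([.5548,.0462]);FA=np.radians(8.35)
def f2w(x,y,z):
    c,s=np.cos(FA),np.sin(FA);x/=1e3;y/=1e3
    return np.array([FX[0]+c*x-s*y,FX[1]+s*x+c*y,z/1e3])
def w2f(p):
    c,s=np.cos(FA),np.sin(FA);d=np.asarray(p)[:2]-FX
    return np.array([c*d[0]+s*d[1],-s*d[0]+c*d[1],p[2]])*1e3
def Rdown(a): # tool y down, tool z at fixture angle a(deg)
    t=FA+np.radians(a);z=np.array([np.cos(t),np.sin(t),0]);y=np.array([0,0,-1.])
    return Ro.from_matrix(np.c_[np.cross(y,z),y,z])
def plan(p0,R0,wps): # wps: fixture x,y,z mm, jaw angle a
    for x,y,z,a in wps:
        sh=R0.inv().apply(f2w(x,y,z)-p0)*1e3
        tr=np.degrees((R0.inv()*Rdown(a)).as_rotvec())
        print((x,y,z,a),sh.round(1),tr.round(1))
E
python3 - <<'E'
from h import *
from cell import *
d=pickle.load(open("c0.pkl","rb"))
for n in d:
    P=cloud(d[n]);m=(P[...,2]>.122)&(P[...,2]<.14)&(P[...,0]>.55)&(P[...,0]<.9)&(abs(P[...,1])<.4)
    print(n,"can top",w2f(np.median(P[m],0)).round(1),m.sum())
    m=(P[...,2]>.05)&(P[...,2]<.07)&(P[...,0]>.7)&(P[...,0]<.9)&(P[...,1]<.03)&(P[...,1]>-.1)
    print("jar",w2f(np.median(P[m],0)).round(1),m.sum())
    m=(P[...,2]>.04)&(P[...,0]>.5)&(P[...,0]<.65)&(P[...,1]<.16)&(P[...,1]>.06)
    print("clamp max z",np.nanmax(P[m][:,2]))
o=get_obs();R0=Ro.from_rotvec(o["eef_rot"]);print(R0.as_matrix().round(3))
print(w2f(o["position"]))
for a in (90,-90): plan(o["position"],R0,[(-60,350,230,a),(-95,-60,150,a),(-95,-60,28,a)])
E
```

```text
scene can top [173.7  43.8 129.7] 682
jar [ 185.3 -124.1   59.2] 584
clamp max z 0.06125043741379523
top can top [170.1  42.9 129.3] 551
jar [ 180.  -125.9   59.2] 494
clamp max z 0.06147710602135959
[[ 0.974 -0.     0.227]
 [-0.227 -0.001  0.974]
 [ 0.    -1.    -0.001]]
[-327.03456918  616.24229823  230.80812905]
(-60, 350, 230, 90) [ 345.9    1.  -150.1] [  0.1 -21.5  -0. ]
(-95, -60, 150, 90) [ 463.4   81.4 -544.4] [  0.1 -21.5  -0. ]
(-95, -60, 28, 90) [ 463.4  203.4 -544.3] [  0.1 -21.5  -0. ]
(-60, 350, 230, -90) [ 345.9    1.  -150.1] [0.000e+00 1.585e+02 1.000e-01]
(-95, -60, 150, -90) [ 463.4   81.4 -544.4] [0.000e+00 1.585e+02 1.000e-01]
(-95, -60, 28, -90) [ 463.4  203.4 -544.3] [0.000e+00 1.585e+02 1.000e-01]
```

Emit:
{"op": "move_arm", "data": {
  "commands": [0,346,0,-150,0,-21.5,0,0,346,0,-150,0,-21.5,0,0,346,0,-150,0,-21.5,0,0,346,0,-150,0,-21.5,0,0,346,0,-150,0,-21.5,0,0,346,0,-150,0,-21.5,0,0,346,0,-150,0,-21.5,0,0,463,80,-544,0,-21.5,0,0,463,80,-544,0,-21.5,0,0,463,80,-544,0,-21.5,0,0,463,80,-544,0,-21.5,0,0,463,80,-544,0,-21.5,0,0,463,80,-544,0,-21.5,0,0,463,80,-544,0,-21.5,0,0,463,80,-544,0,-21.5,0,0,463,80,-544,0,-21.5,0,0,463,80,-544,0,-21.5,0,0,463,80,-544,0,-21.5,0,0,463,80,-544,0,-21.5,0,0,463,80,-544,0,-21.5,0],
  "force": 40
}}

```text
time: 2.1
position: [0.4694, -0.025, 0.1514]
eef_rot: [-1.567, -0.117, 0.116]
ft_force: [-0.2, -0.1, 0.2]
opening: -0.0
```

```bash
cat > st.py <<'E'
from h import *
from cell import *
import sys
o=get_obs();R0=Ro.from_rotvec(o["eef_rot"])
c,s=np.cos(FA),np.sin(FA);f=o["ft_force"]
print("t",o["time"],"fix",w2f(o["position"]).round(1),"Ffix",np.round([c*f[0]+s*f[1],-s*f[0]+c*f[1],f[2]],1),"open",o["opening"],"jawdeg",np.degrees(np.arctan2(*R0.as_matrix()[[1,0],2])-FA).round(1),"q",o["q"].round(2))
if len(sys.argv)>1: plan(o["position"],R0,eval(sys.argv[1]))
E
python3 st.py "[(-95,-60,28,90),(-75,-60,28,90),(-32,-60,28,90)]"
```

```text
t 2.1 fix [-94.9 -58.1 151.4] Ffix [-0.2 -0.   0.2] open -1.5184226945907568e-05 jawdeg 90.1 q [-0.09  0.4   0.02  2.07 -0.01  0.67  1.66]
(-95, -60, 28, 90) [ -0.2 123.4  -2. ] [-0.   0.1  0. ]
(-75, -60, 28, 90) [ 19.8 123.4  -2. ] [-0.   0.1  0. ]
(-32, -60, 28, 90) [ 62.8 123.4  -2.1] [-0.   0.1  0. ]
```

Emit:
{"op": "move_arm", "data": {
  "commands": [0,0,45,-1,0,0,0,0,0,90,-2,0,0,0,0,0,115,-2,0,0,0,0,0,121,-2,0,0,0,0,0,121,-2,0,0,0,0,8,121,-2,0,0,0,0,14,121,-2,0,0,0,0,18,121,-2,0,0,0,0,21,121,-2,0,0,0,0,24,121,-2,0,0,0,0,27,121,-2,0,0,0,0,30,121,-2,0,0,0,0,33,121,-2,0,0,0,0,36,121,-2,0,0,0,0,39,121,-2,0,0,0,0,42,121,-2,0,0,0,0,45,121,-2,0,0,0]
}}

```text
time: 3.8
position: [0.5144, -0.0215, 0.0303]
eef_rot: [-1.568, -0.115, 0.115]
ft_force: [-2.0, 0.2, 0.3]
opening: 0.0
```

```bash
python3 st.py; python3 - <<'E'
from h import *
from cell import *
c=capture("top");cv2.imwrite("pics/t1.png",cv2.resize(c["color"][140:290,120:310,::-1],(760,600),interpolation=cv2.INTER_CUBIC))
E
```

```text
t 3.8 fix [-49.8 -61.1  30.3] Ffix [-2.   0.5  0.3] open 3.711236661240372e-05 jawdeg 90.0 q [-0.08  0.67  0.01  2.02 -0.02  0.45  1.66]
```

View pics/t1.png

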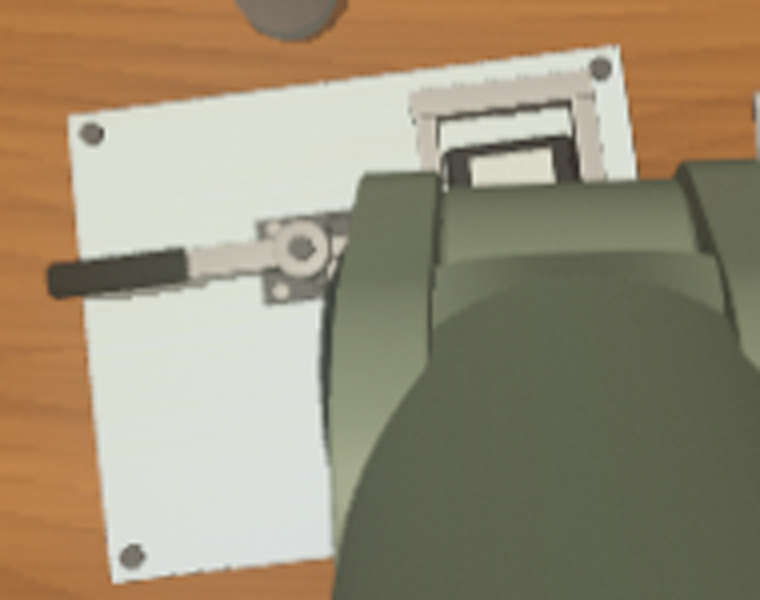

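The charger is sliding: its front edge at crop row ~145 is moving towards the stop edge at ~115.

Emit:
{"op": "move_arm", "data": {
  "commands": [0,3,0,1,0,0,0,0,6,0,1,0,0,0,0,9,0,1,0,0,0,0,11,0,1,0,0,0,0,13,0,1,0,0,0]
}}

```text
time: 4.35
position: [0.5269, -0.0187, 0.0303]
eef_rot: [-1.568, -0.115, 0.115]
ft_force: [-1.7, -0.3, 0.3]
opening: 0.0001
```

```bash
python3 st.py; python3 - <<'E'
from h import *
from cell import *
c=capture("top");cv2.imwrite("pics/t2.png",cv2.resize(c["color"][150:200,210:280,::-1],(784,560),interpolation=cv2.INTER_CUBIC))
E
```

```text
t 4.35 fix [-37.  -60.1  30.3] Ffix [-1.7 -0.1  0.3] open 6.268232741879431e-05 jawdeg 90.0 q [-0.09  0.68  0.01  1.99 -0.02  0.47  1.66]
```

View pics/t2.png

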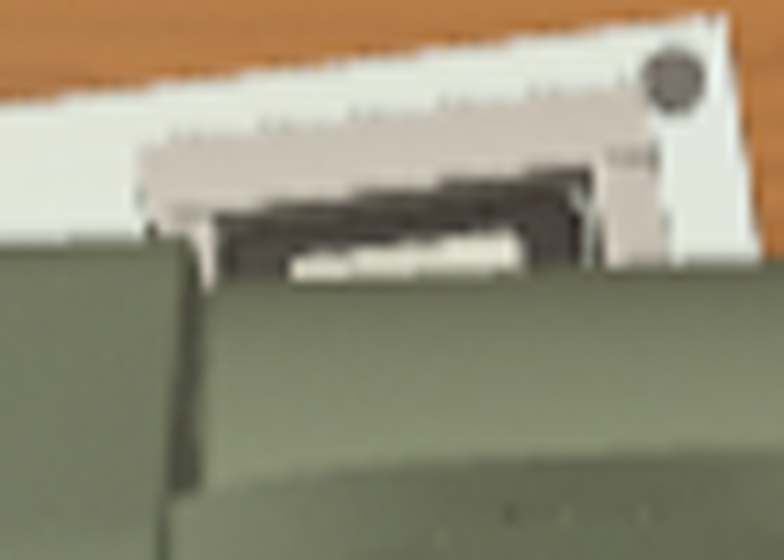

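Nearly at the stop. I'll advance in 1 mm steps and watch the force.

Emit:
{"op": "move_arm", "data": {
  "commands": [0,1,0,0,0,0,0,0,2,0,0,0,0,0,0,3,0,0,0,0,0,0,4,0,0,0,0,0]
}}

```text
time: 4.8
position: [0.5308, -0.0181, 0.0303]
eef_rot: [-1.568, -0.115, 0.115]
ft_force: [-1.8, -0.2, 1.4]
opening: -0.0001
```

Emit:
{"op": "move_arm", "data": {
  "commands": [0,1,0,0,0,0,0,0,1,0,0,0,0,0]
}}

```text
time: 5.0
position: [0.532, -0.0179, 0.0303]
eef_rot: [-1.568, -0.115, 0.115]
ft_force: [0.0, 0.4, -0.1]
opening: 0.0001
```

Emit:
{"op": "move_arm", "data": {
  "commands": [0,1,0,0,0,0,0,0,1,0,0,0,0,0]
}}

```text
time: 5.2
position: [0.5322, -0.0179, 0.0302]
eef_rot: [-1.568, -0.114, 0.116]
ft_force: [-4.9, -0.2, 3.4]
opening: 0.0001
```

Emit:
{"op": "move_arm", "data": {
  "commands": [0,1,0,0,0,0,0,0,1,0,0,0,0,0]
}}

```text
time: 5.4
position: [0.5322, -0.0179, 0.0301]
eef_rot: [-1.568, -0.112, 0.117]
ft_force: [-11.0, -1.7, 8.3]
opening: 0.0001
```

Emit:
{"op": "move_arm", "data": {
  "commands": [0,1,0,0,0,0,0,0,1,0,0,0,0,0]
}}

```text
time: 5.6
position: [0.5323, -0.0179, 0.0299]
eef_rot: [-1.568, -0.111, 0.119]
ft_force: [-15.9, -1.2, 10.9]
opening: 0.0005
```

```bash
python3 st.py
```

```text
t 5.6 fix [-31.6 -60.2  29.9] Ffix [-15.9   1.1  10.9] open 0.00045496543223044164 jawdeg 90.0 q [-0.09  0.69  0.01  1.97 -0.02  0.49  1.66]
```

The charger is solidly against the stop: no more travel with 16 N on it. I'll back off, lift, move aside and check.

Emit:
{"op": "move_arm", "data": {
  "commands": [0,-3,0,0,0,0,0,0,-8,0,0,0,0,0,0,-25,0,0,0,0,0,0,-40,-15,0,0,0,0,0,-45,-60,0,0,0,0,0,-45,-105,0,0,0,0,0,-45,-130,20,0,0,0,0,-30,-130,70,0,0,0,0,-10,-130,120,0,0,0,0,15,-130,165,0,0,0,0,45,-130,200,0,0,0,0,80,-130,230,0,0,0,0,102,-130,250,0,0,0,0,102,-130,250,0,0,0,0,102,-130,250,0,0,0]
}}

```text
time: 7.1
position: [0.599, 0.2447, 0.1598]
eef_rot: [-1.568, -0.115, 0.116]
ft_force: [-0.5, -1.7, -0.3]
opening: -0.0002
```

```bash
python3 st.py "[(70,152,160,90),(75,152,30,90)]"; python3 - <<'E'
from h import *
from cell import *
c=capture("top");cv2.imwrite("pics/t3.png",cv2.resize(c["color"][140:290,120:310,::-1],(760,600),interpolation=cv2.INTER_CUBIC))
e=capture("scene");cv2.imwrite("pics/s3.png",cv2.resize(e["color"][130:310,170:410,::-1],(800,600),interpolation=cv2.INTER_CUBIC))
for q in(c,e):
    P=cloud(q);L=np.apply_along_axis(w2f,2,P)
    m=(abs(L[...,2]-48)<3)&(L[...,0]>-80)&(L[...,0]<110)&(L[...,1]<-20)&(L[...,1]>-110)
    print(np.percentile(L[m],[1,50,99],axis=0).round(1).tolist())
E
```

```text
t 7.1 fix [ 72.5 190.  159.8] Ffix [-0.8 -1.7 -0.3] open -0.0002024322621714788 jawdeg 90.1 q [-0.49  0.63  0.01  1.6  -0.01  0.91  1.25]
(70, 152, 160, 90) [ -2.6  -0.2 -38. ] [ 0.   0.1 -0. ]
(75, 152, 30, 90) [  2.5 129.8 -38. ] [ 0.   0.1 -0. ]
[[-18.4, -90.1, 45.2], [33.2, -59.5, 47.4], [85.8, -28.9, 50.3]]
[[-17.9, -89.2, 45.4], [39.0, -57.8, 48.1], [88.6, -29.1, 50.7]]
```

View pics/t3.png

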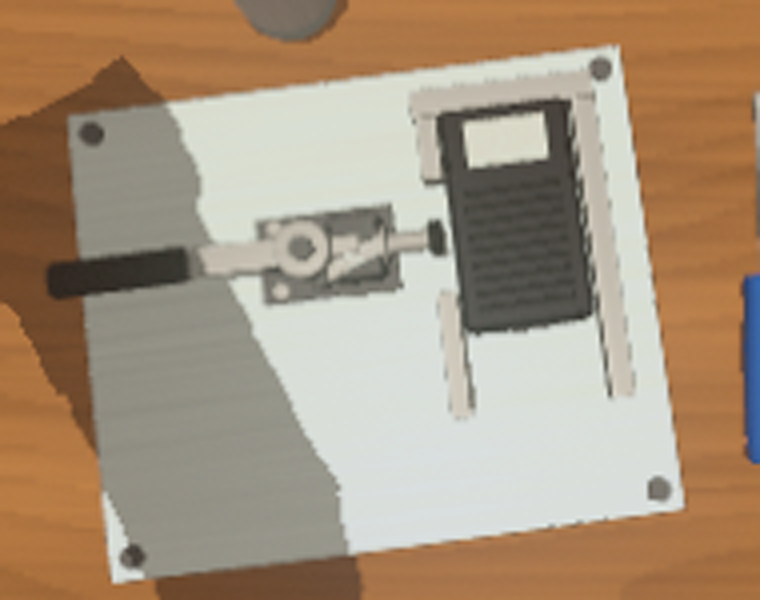

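View pics/s3.png

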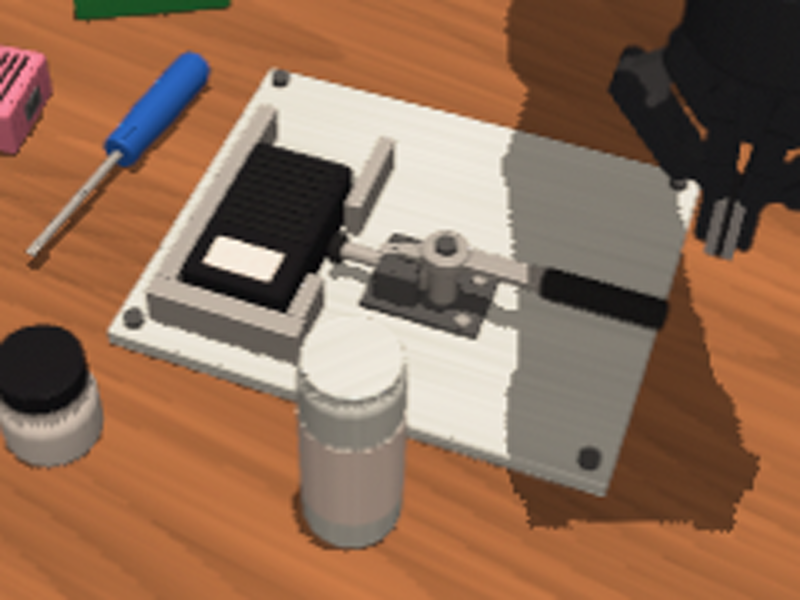

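The charger sits flush against the stop (end face at crop row ~105, rear at x≈-19) and the lever is still open. For the lever sweep I'll turn the wrist back first, so joint 7 has range to follow the arc.

Emit:
{"op": "move_arm", "data": {
  "commands": [0,0,0,-5,0,8.5,0,0,2,0,-10,0,17,0,0,2,0,-15,0,25.5,0,0,2,0,-20,0,34,0,0,2,0,-25,0,42.5,0,0,2,0,-30,0,51,0,0,2,0,-35,0,59.5,0,0,2,0,-40,0,68,0,0,2,0,-40,0,76.5,0,0,2,0,-40,0,85,0,0,2,0,-40,0,93.5,0,0,2,0,-40,0,102,0,0,2,0,-40,0,110.5,0,0,2,0,-40,0,119,0,0,2,0,-40,0,127.5,0,0,2,0,-40,0,136,0,0,2,0,-40,0,144.5,0,0,2,0,-40,0,153,0,0,2,0,-40,0,161.5,0,0,2,0,-40,0,170,0]
}}

```text
time: 9.2
position: [0.6068, 0.2045, 0.1608]
eef_rot: [-0.324, 2.053, -2.051]
ft_force: [-0.6, 0.3, 0.3]
opening: -0.0002
```

```bash
python3 st.py "[(75,148,160,-90),(75,148,29,-90),(60,148,29,-90),(54,148,29,-90)]"
```

```text
t 9.2 fix [ 74.4 149.1 160.8] Ffix [-0.5  0.4  0.3] open -0.00021134070904528315 jawdeg -80.4 q [-0.9   0.77  0.79  1.65 -0.64  0.99 -1.14]
(75, 148, 160, -90) [-0.4  0.8  1.1] [ 0.   9.6 -0. ]
(75, 148, 29, -90) [ -0.3 131.8   1.2] [ 0.   9.6 -0. ]
(60, 148, 29, -90) [ 14.4 131.8  -1.3] [ 0.   9.6 -0. ]
(54, 148, 29, -90) [ 20.4 131.8  -2.3] [ 0.   9.6 -0. ]
```

Emit:
{"op": "move_arm", "data": {
  "commands": [0,0,40,1,0,5,0,0,0,80,1,0,9.5,0,0,0,115,1,0,9.5,0,0,0,131,1,0,9.5,0,0,0,131,1,0,9.5,0,0,8,131,0,0,9.5,0,0,14,131,-1,0,9.5,0,0,18,131,-2,0,9.5,0,0,20,131,-2,0,9.5,0]
}}

```text
time: 10.1
position: [0.5871, 0.2014, 0.0302]
eef_rot: [-0.166, 2.141, -2.139]
ft_force: [0.2, -0.2, 0.1]
opening: 0.0003
```

```bash
cat > lev.py <<'E'
import sys,numpy as np
a,b,n=map(float,sys.argv[1:4]);off=float(sys.argv[4]) if len(sys.argv)>4 else 20.5
w=[]
for t in np.linspace(a,b,int(n)):
    u=np.array([-np.sin(t),np.cos(t)]);m=np.array([np.cos(t),np.sin(t)])
    p=np.array([30,45])+100*u+off*m
    w.append((*p.round(1).tolist(),29,round(-90+np.degrees(t),1)))
print(w)
E
python3 st.py "$(python3 lev.py 0.06 0.6 10)"
```

```text
t 10.1 fix [ 54.5 148.9  30.2] Ffix [ 0.2 -0.2  0.1] open 0.0002536279805471319 jawdeg -89.4 q [-0.86  0.92  0.69  1.76 -0.82  0.77 -1.16]
(44.5, 146.0, 29, np.float64(-86.6)) [10.1  1.2  2.8] [ 0.  -2.8 -0.1]
(38.4, 146.7, 29, np.float64(-83.1)) [16.2  1.2  2. ] [ 0.  -6.3 -0.1]
(32.3, 147.1, 29, np.float64(-79.7)) [22.2  1.2  1.6] [ 0.  -9.7 -0.1]
(26.1, 147.0, 29, np.float64(-76.2)) [28.4  1.2  1.6] [  0.  -13.2  -0.1]
(20.0, 146.6, 29, np.float64(-72.8)) [34.6  1.2  1.9] [  0.  -16.6  -0.1]
(14.0, 145.8, 29, np.float64(-69.4)) [40.6  1.2  2.7] [  0.  -20.   -0.1]
(7.9, 144.7, 29, np.float64(-65.9)) [46.7  1.2  3.7] [  0.  -23.5  -0.1]
(2.0, 143.2, 29, np.float64(-62.5)) [52.6  1.2  5.2] [  0.  -26.9  -0.1]
(-3.8, 141.3, 29, np.float64(-59.1)) [58.4  1.2  7. ] [  0.  -30.3  -0.1]
(-9.5, 139.1, 29, np.float64(-55.6)) [64.1  1.2  9.2] [  0.  -33.8  -0.1]
```

Emit:
{"op": "move_arm", "data": {
  "commands": [0,5,0,2,0,0,0,0,10,0,3,0,-3,0,0,16,0,2,0,-6,0,0,22,0,1.5,0,-10,0,0,28,0,1.5,0,-13,0,0,34.5,0,2,0,-16.5,0,0,40.5,0,2.5,0,-20,0,0,46.5,0,3.5,0,-23.5,0,0,52.5,0,5,0,-27,0,0,58.5,0,7,0,-30,0,0,64,0,9,0,-34,0]
}}

```text
time: 11.2
position: [0.5258, 0.1825, 0.0296]
eef_rot: [-0.701, 1.782, -1.782]
ft_force: [4.0, 3.6, -1.6]
opening: 0.0004
```

```bash
python3 st.py "$(python3 lev.py 0.66 1.2 10)"; python3 - <<'E'
from h import *
from cell import *
e=capture("scene");cv2.imwrite("pics/s4.png",cv2.resize(e["color"][130:310,170:410,::-1],(800,600),interpolation=cv2.INTER_CUBIC))
E
```

```text
t 11.2 fix [ -8.9 139.1  29.6] Ffix [ 4.5  3.  -1.6] open 0.00039965066046831045 jawdeg -55.3 q [-0.8   0.79  0.52  1.93 -0.68  0.59 -0.65]
(-15.1, 136.6, 29, np.float64(-52.2)) [ 6.5  0.6 -1.5] [-0.  -3.1 -0.1]
(-20.5, 133.7, 29, np.float64(-48.7)) [12.6  0.6 -2.2] [-0.  -6.6 -0.1]
(-25.8, 130.5, 29, np.float64(-45.3)) [18.8  0.6 -2.6] [ -0.  -10.   -0.1]
(-30.8, 127.0, 29, np.float64(-41.9)) [24.9  0.6 -2.5] [ -0.  -13.4  -0.1]
(-35.6, 123.2, 29, np.float64(-38.4)) [31.   0.6 -2.2] [ -0.  -16.9  -0.1]
(-40.2, 119.1, 29, np.float64(-35.0)) [37.1  0.6 -1.4] [ -0.  -20.3  -0.1]
(-44.5, 114.8, 29, np.float64(-31.6)) [43.1  0.6 -0.3] [ -0.  -23.7  -0.1]
(-48.5, 110.2, 29, np.float64(-28.1)) [49.   0.5  1.2] [ -0.1 -27.2  -0.1]
(-52.3, 105.4, 29, np.float64(-24.7)) [54.9  0.5  3. ] [ -0.1 -30.6  -0.1]
(-55.8, 100.3, 29, np.float64(-21.2)) [60.7  0.5  5.2] [ -0.1 -34.1  -0.1]
```

View pics/s4.png

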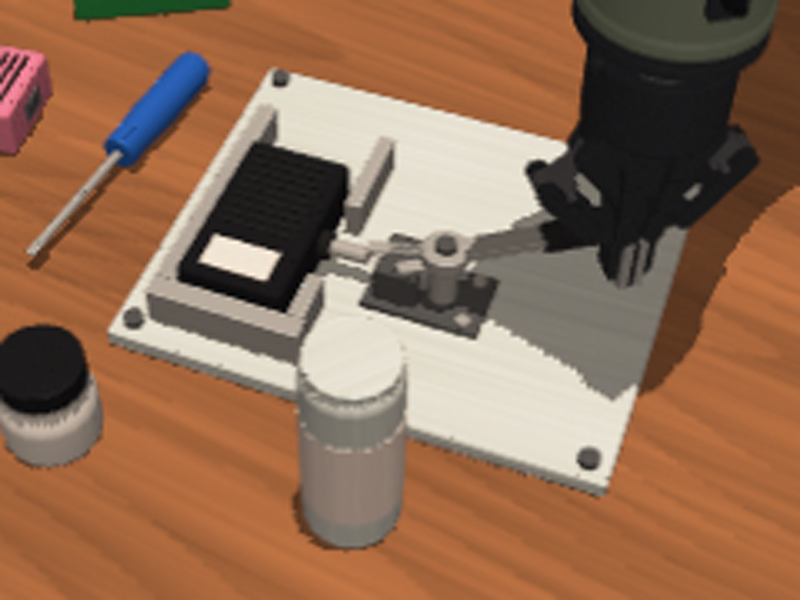

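The lever is following the fingers (5 N) and the plunger is advancing. I'll carry on along the arc.

Emit:
{"op": "move_arm", "data": {
  "commands": [0,6.5,0,-1.5,0,-3,0,0,12.5,0,-2,0,-6.5,0,0,19,0,-2.5,0,-10,0,0,25,0,-2.5,0,-13.5,0,0,31,0,-2,0,-17,0,0,37,0,-1.5,0,-20,0,0,43,0,0,0,-23.5,0,0,49,0,1,0,-27,0,0,55,0,3,0,-30.5,0,0,61,0,5,0,-34,0]
}}

```text
time: 12.25
position: [0.4845, 0.1369, 0.0296]
eef_rot: [-1.092, 1.374, -1.375]
ft_force: [1.7, 1.5, 0.2]
opening: 0.0001
```

```bash
python3 st.py "$(python3 lev.py 1.25 1.45 5)"; python3 - <<'E'
from h import *
from cell import *
e=capture("scene");cv2.imwrite("pics/s5.png",cv2.resize(e["color"][130:310,170:410,::-1],(800,600),interpolation=cv2.INTER_CUBIC))
E
```

```text
t 12.25 fix [-56.4 100.   29.6] Ffix [1.9 1.3 0.2] open 0.00014169865719504036 jawdeg -21.4 q [-0.64  0.7   0.34  2.07 -0.5   0.46 -0.15]
(-58.4, 96.0, 29, np.float64(-18.4)) [ 4.4  0.6 -0.4] [-0. -3. -0.]
(-60.9, 91.5, 29, np.float64(-15.5)) [ 9.5  0.6 -1.1] [-0.  -5.9 -0. ]
(-63.1, 86.9, 29, np.float64(-12.7)) [14.6  0.6 -1.5] [-0.  -8.7 -0. ]
(-65.1, 82.2, 29, np.float64(-9.8)) [19.7  0.6 -1.7] [ -0.  -11.6  -0. ]
(-66.8, 77.4, 29, np.float64(-6.9)) [24.8  0.6 -1.5] [ -0.  -14.5  -0. ]
```

View pics/s5.png

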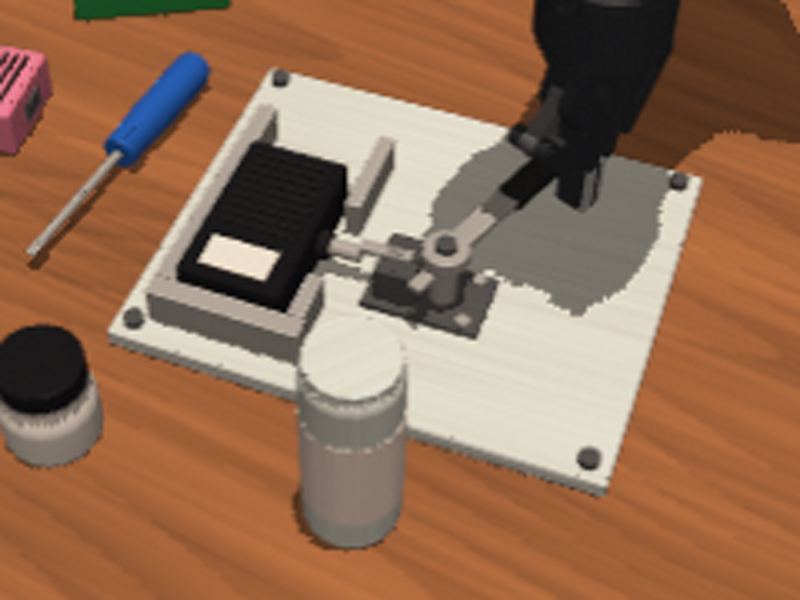

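The lever is near 1.2 and the force is falling off. I'll push on past the dead point, to about 1.45, and hold briefly.

Emit:
{"op": "move_arm", "data": {
  "commands": [0,4.5,0,-0.5,0,-3,0,0,9.5,0,-1,0,-6,0,0,14.5,0,-1.5,0,-8.5,0,0,19.5,0,-1.5,0,-11.5,0,0,25,0,-1.5,0,-14.5,0,0,25,0,-1.5,0,-14.5,0,0,25,0,-1.5,0,-14.5,0]
}}

```text
time: 13.0
position: [0.4772, 0.1131, 0.0294]
eef_rot: [-1.219, 1.194, -1.194]
ft_force: [-0.4, -0.4, -0.3]
opening: -0.0002
```

```bash
python3 st.py "$(python3 lev.py 1.45 1.55 3)"; python3 - <<'E'
from h import *
from cell import *
e=capture("scene");cv2.imwrite("pics/s6.png",cv2.resize(e["color"][130:310,170:410,::-1],(800,600),interpolation=cv2.INTER_CUBIC))
E
```

```text
t 13.0 fix [-67.1  77.5  29.4] Ffix [-0.5 -0.3 -0.3] open -0.00018743312939663144 jawdeg -7.1 q [-0.55  0.67  0.26  2.1  -0.41  0.42  0.05]
(-66.8, 77.4, 29, np.float64(-6.9)) [0.  0.4 0.3] [ 0.  -0.2 -0. ]
(-68.3, 72.5, 29, np.float64(-4.1)) [ 5.1  0.4 -0.6] [ 0. -3. -0.]
(-69.6, 67.6, 29, np.float64(-1.2)) [10.1  0.4 -1.3] [ 0.  -5.9 -0. ]
```

View pics/s6.png

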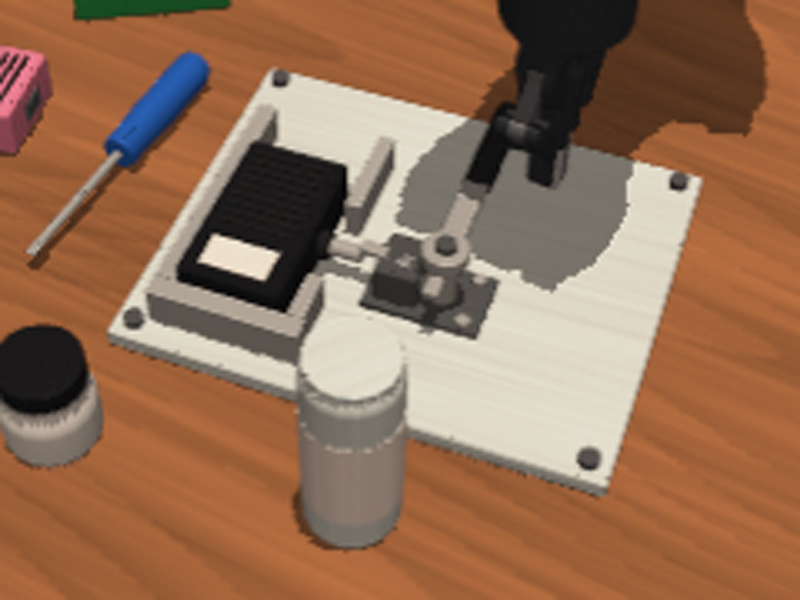

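The lever has snapped away from the fingers (zero force, lever now parallel to the rails). I'll back away, lift and check.

Emit:
{"op": "move_arm", "data": {
  "commands": [0,-10,0,0,0,0,0,0,-30,0,0,0,0,0,0,-45,-20,0,0,0,0,0,-45,-65,0,0,0,0,0,-50,-110,0,0,0,0,0,-80,-140,0,0,0,0,0,-120,-150,0,0,0,0,0,-165,-150,0,0,0,0,0,-210,-150,0,0,0,0,0,-240,-150,0,0,0,0,0,-240,-150,0,0,0,0,0,-240,-150,0,0,0,0]
}}

```text
time: 14.25
position: [0.4705, 0.3541, 0.179]
eef_rot: [-1.222, 1.191, -1.191]
ft_force: [-0.5, -0.8, -1.4]
opening: -0.0001
```

```bash
python3 st.py; python3 - <<'E'
from h import *
from cell import *
c=capture("top");cv2.imwrite("pics/t7.png",cv2.resize(c["color"][100:290,90:340,::-1],(760,578),interpolation=cv2.INTER_CUBIC))
e=capture("scene");cv2.imwrite("pics/s7.png",cv2.resize(e["color"][130:310,170:410,::-1],(800,600),interpolation=cv2.INTER_CUBIC))
for q in(c,e):
    P=cloud(q);L=np.apply_along_axis(w2f,2,P)
    m=(abs(L[...,2]-48)<3)&(L[...,0]>-80)&(L[...,0]<110)&(L[...,1]<-20)&(L[...,1]>-110)
    print("charger",np.percentile(L[m],[1,50,99],axis=0).round(1).tolist())
    m=(L[...,2]>46)&(L[...,2]<70)&(L[...,0]>-110)&(L[...,0]<-30)&(L[...,1]>10)&(L[...,1]<130)
    g=L[m];cv=np.polyfit(g[:,0],g[:,1],1);print("lever",m.sum(),np.median(g,0).round(1),"angle",np.pi/2+np.arctan(cv[0]))
    m=(L[...,2]>120)&(L[...,2]<140)&(L[...,0]>130)&(L[...,1]<90)&(L[...,1]>0);print("can",np.median(L[m],0).round(1))
E
```

```text
t 14.25 fix [-38.7 316.9 179. ] Ffix [-0.6 -0.7 -1.4] open -0.00011201972354648324 jawdeg -6.9 q [-1.05  0.57  0.44  1.77 -0.3   0.88 -0.45]
charger [[-18.6, -92.7, 45.1], [31.8, -61.9, 47.4], [85.9, -31.8, 50.4]]
lever 339 [-63.1  44.2  56.8] angle 1.5612295976237627
can [169.2  42.7 129.2]
charger [[-17.9, -92.0, 45.2], [39.2, -60.5, 48.1], [88.4, -31.8, 50.7]]
lever 202 [-60.8  46.5  57.5] angle 1.5671299676157953
can [175.   44.1 129.5]
```

View pics/t7.png

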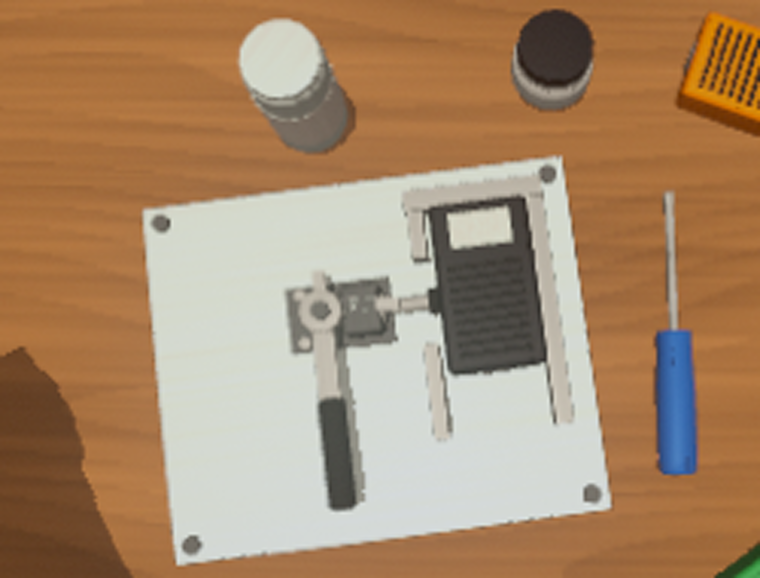

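View pics/s7.png

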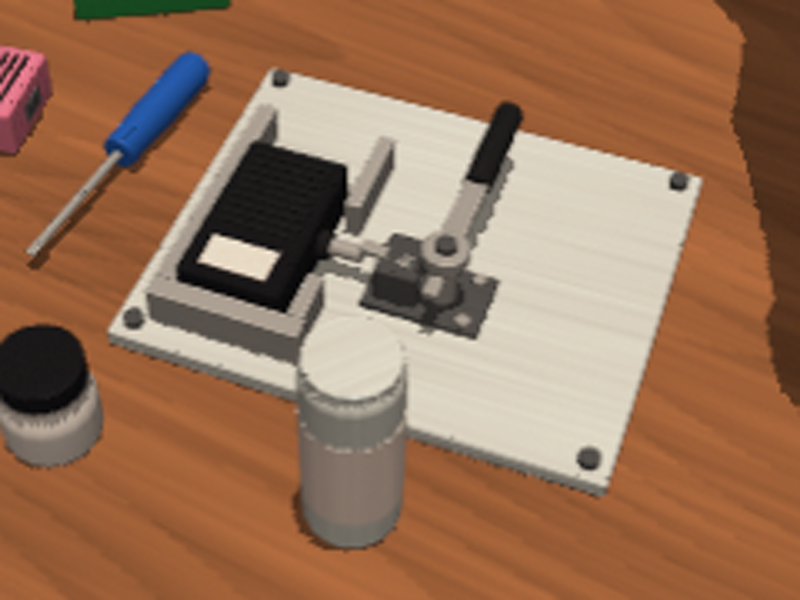

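The lever is locked and points to fixture -x (grip at ~(338,455) in the top crop). The pad touches the charger at (435,300), and the charger is flush at the stop. The can, jar and screwdriver have not moved.

```bash
python3 -c "
from cell import *
print(job_done())"
```

```text
the job is handed in; nothing more can be done
None
```

The charger is home against its end stop and the clamp is locked on it; I handed the job in at about 14.4 s of the 48 s allowed.

**What I did:** With the closed fingertips I pushed the charger about 40 mm along the nest. At the stop it moved no further, with the push rising to about 16 N. I then pushed the lever round its arc past the dead point. It snapped away from the fingers into lock, and I withdrew the arm so it touches nothing.

**Last checks:**
- **Lever:** it measured 1.561 rad in the top view and 1.567 rad in the scene view, against 1.568 for locked.
- **Pad:** it is visibly against the charger's side. The charger also shifted about 3 mm across the nest, towards the far rail, when the clamp closed.
- **Charger:** its end looks flush with the stop. The depth readings put its rear face at x ≈ -18 to -19 mm, against -20 mm when home. The two views differ by 2–3 mm at the front end, which is about the calibration error.
- **Other items:** the can, jar and screwdriver were not touched and look unmoved in the pictures. Only the can's position was measured again, and it agreed to about 1 mm.

No check failed.

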